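# Replace the missing spacer pillar of the sample carousel

## Task

The round sample carousel on the lab bench has lost one of the three spacer pillars that carry its upper disc. Of the three loose white pillars standing on the bench, pick the one exactly as tall as the two pillars already standing on the carousel and stand it upright inside the empty seat ring, flat on the disc. Leave the other two loose pillars standing where they are.

Things in the scene. Friction and masses are not known exactly. Their poses are not given: they have to be found in the camera images.
- empty_seat (a point): Centre of the empty seat, on the face of the fixed white carousel disc (290 mm across, face 40 mm above the bench). Seat: flat, inside a raised grey ring, 50 mm inner and 58 mm outer diameter, 4 mm high. z up; the disc's centre (hub 36 mm wide, 26 high) lies 85 mm along -x; in like rings a third of a turn either way, 147 mm off, stand fixed pillars, 28 mm wide, 65 mm tall from the disc.
- pillar_a: white plastic pillar, plain round, 45 mm tall and 28 mm in diameter, about 39 g, standing loose and upright on the bench among the look-alikes, with at least 25 mm free all round it above the low things. Origin: centre of its underside; z up along its axis.
- pillar_b: white plastic pillar, plain round, 65 mm tall and 28 mm in diameter, about 56 g, standing loose and upright on the bench among the look-alikes, with at least 25 mm free all round it above the low things. Origin: centre of its underside; z up along its axis.
- pillar_c: white plastic pillar, plain round, 85 mm tall and 28 mm in diameter, about 73 g, standing loose and upright on the bench among the look-alikes, with at least 25 mm free all round it above the low things. Origin: centre of its underside; z up along its axis.
Things that resemble listed ones, but are neither listed nor needed, are in the scene too. What is shaped like the pillar_c but brown is not meant. Leave any blue look-alike of the pillar_a alone.

How it is judged:
At the end, for the whole second after the job is handed in: The 65 mm pillar stands in the empty seat ring: underside centre within 13.5 mm of the seat's centre (anywhere inside the ring) and 3.5 mm of the disc's face, within 10 degrees of upright, at rest. The other two still stand upright (10 degrees) within 30 mm of where they began (horizontal distance between pillar_b and empty_seat below 0.0135 m and z of pillar_b in the frame of empty_seat between -0.004 and 0.0035 m and angle between each of pillar_b, pillar_a, pillar_c's own z axis and vertical below 0.17 rad and linear speed of pillar_b below 0.02 m/s and distance of each of pillar_a, pillar_c from where it was at the start of the episode below 0.03 m); the robot touches nothing.
It also fails if it takes over 35 s, if anything falls off the work surface, if the arm or the gripper's body presses on something with over 40 N, if the wrist force passes 120 N, or if a joint passes its speed limit or range.

## Robot

A 6-joint arm with a two-finger parallel gripper is mounted at the origin on the work surface. World frame = base frame: x ahead of the robot, y to its left, z up, the work surface at z = 0. Lengths are in m, angles in rad, forces in N, time in s.
With the tool pointing down it reaches from about 0.3 to 0.875 m from the base axis. Payload 6.4 kg.
Tool frame: the origin (TCP) lies at the very end of the fingers, on their centre line; the grasp point (between the pads) lies 19 mm behind it; z points along the fingers, y is the line along which they close (so a half turn about z gives the same grasp; the last joint's range is limited). The gripper opens to 85 mm and grips with 20 to 120 N. Pads are 22 mm wide; open, the fingers measure 114 mm over their backs; the gripper's body (76 mm by 85 mm) begins 54 mm behind the grasp point. The pads swing forward as they close: fully open they stand 13 mm farther back than shut.
Start: joints at [-1.437, 0.181, 1.607, -0, 1.354, -0.206], TCP at [0.192, -0.542, 0.231] pointing down, gripper open.
Joint ranges: [-2.99, 2.99], [-0.89, 2.07], [0.3, 2.58], [-1.14, 4.28], [0, 2.63], [-3.12, 3.12]. Speed limits (rad/s): [2.57, 2.57, 3.01, 3.14, 3.14, 3.14].

## Interface

Orientations are given as a unit quaternion [w, x, y, z].
In Python, from bench import get_obs, optics, workorder gives the robot as it stands.
- The arm moves only by the tool advance, called after "Request:" as a command line: name --argument value ..., lists and objects as JSON in quotes. Schema: {"type":"object","properties":{"motion":{"type":"string"},"only":{"type":"string"},"quiet":{"type":"boolean"},"lines":{"type":"string"}},"required":["motion"],"additionalProperties":false}. motion is a string of 1 to 10 rows, parted by semicolons, with the numbers parted by commas; each row has 7 numbers: dx, dy, dz in a scale on which 1.0 is 1000 mm, then a rotation vector rx, ry, rz in parts of the range, where 1.0 means 120 degrees, then the opening from 0.0 (shut) to 1.0 (fully open); each row is the pose to reach, as a shift and turn from the pose commanded when the call began, along the tool's axes at that moment; what a row does not reach only later rows make up. A row lasts 1/8 s, in which the tool goes at most 0.0625 m and 0.188 rad, less where a joint would pass 70% of its speed; a pose out of reach is approached as far as the arm can. The fingers move at their own pace and stop on an object; the grip force is fixed at half the most. Time passes only in rows, so rows that do not move let the fingers close. The tool returns the time, the measured TCP pose, the force, the opening and the grip force at its end. only (a regular expression) keeps the lines of the reply that match it, lines (a string "A,B") keeps lines A to B, and quiet returns only ok. Shift and turn numbers lie between -1 and 1, and a call with a number outside is refused. Input that does not fit is refused with a message, and nothing moves.
- get_obs(): the state, without advancing time (a new reading comes with each control period).
- optics.camera(name): name is "scene" or "top" or "wrist"; returns (picture, depth): 384x512x3 uint8, blue, green, red; 384x512 float32, m along the optical axis (not along the pixel's ray), 0 where there is no reading.
- optics.camera_params(name): a dict with "fovy" (degrees; the focal length in pixels is half the picture's height over the tangent of half this angle, whatever the lens; pixels are square), "cx", "cy" (the principal point, pixels), "view" (4x4, takes a point from world to camera coordinates). Camera axes: x right, y up, looking along -z (the intrinsics and any distortion apply to the point x, -y, -z); pixel columns grow to the right and rows downward; lengths in m; the calibration is good to about 2 mm. A picture is of the moment at which its call begins: read the wrist's pose just before it. camera_params takes no time and is no camera call; for the wrist camera it gives the pose at the moment of the call.
- workorder.hand_in(): hands the job in; it is judged then, once.
The state is a dict: "time_s": time; "q": joint angles; "dq": joint speeds; "joint_efforts": joint torques, N m; "eef_pos": TCP position; "eef_rot": TCP orientation; "wrist_force": force on the tool from outside, world axes, zero at the start; "torque": the same for the moment, N m; "opening": opening from 0.0 (shut) to 1.0 (fully open); "grasp_force": force on a finger pad.
Only numpy, scipy, OpenCV 4.12 (cv2) and the standard library are available. Lean on these libraries where they do the work, as an engineer would, in place of code of your own. Each camera call takes 0.05 s, during which the arm holds its last target. There are 200 camera calls.

## Working session

There is one attempt and no reset: what is moved stays moved. The work goes in short steps, Python scripts to look and compute and a tool call to move; the robot and the scene stay as the last step left them, time stands still between calls to the robot, and variables do not carry over. Pictures are saved under pics/ and viewed, at most 10 in all, crops included, and the job is handed in when it is done.

```bash
mkdir -p pics; cat > h.py <<'E'
import numpy as np,cv2
from bench import get_obs,optics,workorder
def cam(n):
    p=optics.camera_params(n); im,d=optics.camera(n); return im,d,p
def pts(d,p):
    h,w=d.shape; f=h/2/np.tan(np.radians(p['fovy'])/2)
    u,v=np.meshgrid(np.arange(w),np.arange(h))
    c=np.stack([(u-p['cx'])/f*d,-(v-p['cy'])/f*d,-d,np.ones_like(d)],-1)
    return (c@np.linalg.inv(np.array(p['view'])).T)[...,:3]
def ray(px,p,z,h=384):
    f=h/2/np.tan(np.radians(p['fovy'])/2); T=np.linalg.inv(np.array(p['view']))
    r=T[:3,:3]@np.array([(px[0]-p['cx'])/f,-(px[1]-p['cy'])/f,-1]); o=T[:3,3]
    return o+r*(z-o[2])/r[2]
E
python3 - <<'E'
from h import *
for n in ["top","scene"]:
    im,d,p=cam(n); print(n,{k:v for k,v in p.items() if k!='view'},np.round(np.linalg.inv(np.array(p['view'])),3).tolist(),(d==0).mean())
    cv2.imwrite(f"pics/{n}.png",cv2.resize(im,(800,600))); np.savez(n+".npz",im=im,d=d,P=pts(d,p))
print(get_obs())
E
```

```text
top {'fovy': 49.65153450972645, 'cx': 263.50654671683327, 'cy': 187.90336812939833} [[0.012, 0.995, -0.095, 0.419], [-1.0, 0.013, 0.01, -0.04], [0.011, 0.095, 0.995, 1.175], [0.0, 0.0, 0.0, 1.0]] 0.004114786783854167
scene {'fovy': 51.89092164609948, 'cx': 252.08786368128943, 'cy': 197.28129750328623} [[0.101, -0.709, 0.698, 1.105], [0.995, 0.067, -0.075, -0.102], [0.007, 0.702, 0.712, 0.645], [0.0, 0.0, 0.0, 1.0]] 0.003997802734375
{'time_s': 0.1, 'q': array([-1.43730761e+00,  1.81486398e-01,  1.60791620e+00,  5.14783630e-05,
        1.35383639e+00, -2.06286552e-01]), 'dq': array([ 1.90908486e-03, -2.44856852e-03, -5.53701508e-04,  3.78562526e-05,
       -1.17587025e-03,  1.02318271e-03]), 'joint_efforts': array([ 4.62827302e-04, -4.45880842e+01, -3.52239168e+01, -1.84001301e-04,
        4.16328083e-03,  6.06330474e-06]), 'eef_pos': array([ 0.19160313, -0.54159668,  0.23045925]), 'eef_rot': array([-8.21709068e-04,  9.85604377e-01,  1.69066063e-01,  5.50703866e-05]), 'wrist_force': array([ 0.66030942, -0.9429888 , -0.00394939]), 'torque': array([-0.01087986, -0.02887708, -0.0262703 ]), 'grasp_force': 0.0, 'opening': 1.000338037810465}
```

View pics/top.png

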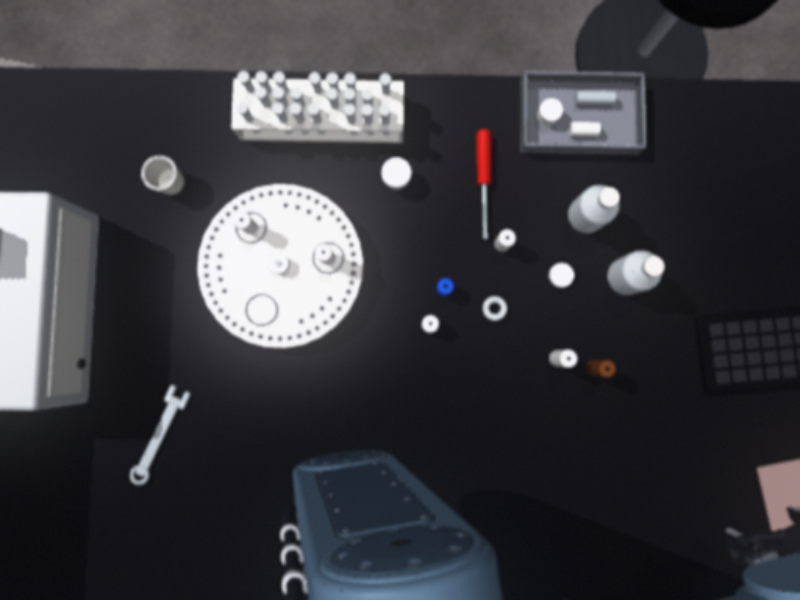

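View pics/scene.png

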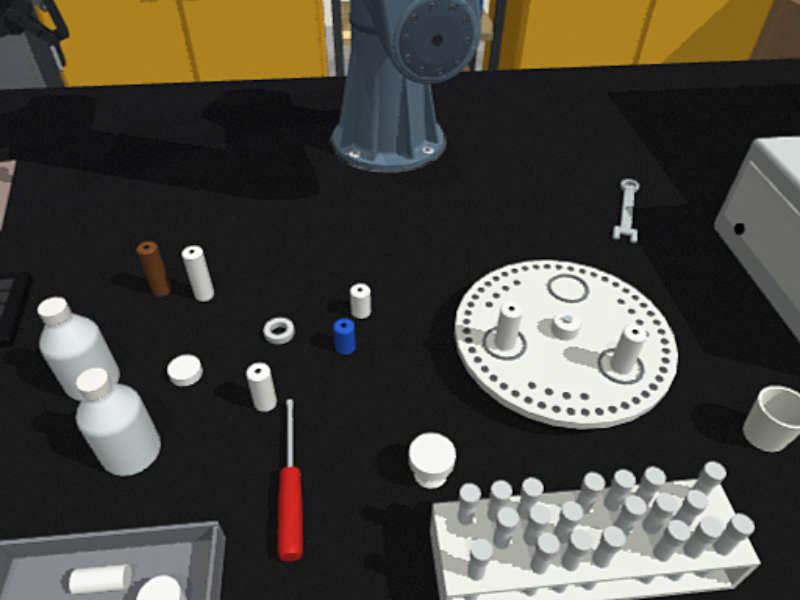

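The top view (800x600 pixels) shows these candidates:
- Medium white pillar at (507,238)
- Short white pillar at (430,323)
- Tall white pillar at (568,358)
- Look-alikes: blue (445,286), brown (605,368), ring (495,308), cap (561,275), and parts in the tray

The empty seat is at (262,309). I expect pillar_b to be the one at (507,238), so I'll measure heights next.

```bash
python3 - <<'E'
from h import *
T=np.load("top.npz"); P=T['P']; im=T['im']; p=optics.camera_params("top")
s=512/800
def top(name,u,v,r=14):
    u,v=int(u*s),int(v*s); q=P[v-r:v+r,u-r:u+r].reshape(-1,3)
    c=im[v-r:v+r,u-r:u+r].reshape(-1,3).max(1)
    m=(c>60)&(q[:,2]>0.02); zt=np.percentile(q[m,2],85); k=m&(abs(q[:,2]-zt)<.006)
    a=q[k]; print(name,"ztop",zt.round(4),"mean",a.mean(0).round(4),"mid",((a.max(0)+a.min(0))/2).round(4),"ext",np.ptp(a,0).round(4),k.sum())
for n,u,v in [("B",507,238),("A",430,323),("C",568,358),("fix1",245,224),("fix2",326,254),("hub",280,266)]: top(n,u,v,12)
# disc by contour
g=im.min(2)
m=((P[...,2]>.03)&(P[...,2]<.05)&(g>120)).astype(np.uint8)
m[:, :int(190*s)]=0; m[:,int(370*s):]=0; m[:int(180*s)]=0;m[int(352*s):]=0
c=max(cv2.findContours(m,0,1)[0],key=cv2.contourArea); e=cv2.fitEllipse(c); print("disc",e,ray(e[0],p,.04))
u0,v0=int(240*s),int(288*s)
roi=cv2.resize(g[v0:v0+28,u0:u0+30],None,fx=8,fy=8,interpolation=cv2.INTER_CUBIC)
k=(roi<0.85*np.median(roi)).astype(np.uint8)
cs,h=cv2.findContours(k,cv2.RETR_CCOMP,1)
for c in cs:
    if len(c)>5 and cv2.contourArea(c)>1500:
        e=cv2.fitEllipse(c); px=((e[0][0]+.5)/8-.5+u0,(e[0][1]+.5)/8-.5+v0); print("ring",e,px,ray(px,p,.042))
# scene view close crop
S=np.load("scene.npz")['im']; cv2.imwrite("pics/crop.png",cv2.resize(S[150:275,100:250],None,fx=5,fy=4.8,interpolation=cv2.INTER_CUBIC)[:600,:750])
E
```

```text
B ztop 0.0682 mean [ 0.6267 -0.2145  0.0666] mid [ 0.6261 -0.215   0.0666] ext [0.0253 0.0254 0.0086] 74
A ztop 0.048 mean [ 0.4766 -0.083   0.0456] mid [ 0.4765 -0.0832  0.0465] ext [0.0246 0.0272 0.0087] 76
C ztop 0.0867 mean [ 0.4195 -0.3138  0.0855] mid [ 0.4197 -0.3127  0.0856] ext [0.0236 0.0266 0.0097] 87
fix1 ztop 0.1008 mean [0.6417 0.234  0.1035] mid [0.643  0.2349 0.1007] ext [0.0269 0.0255 0.0118] 72
fix2 ztop 0.1015 mean [0.5901 0.0979 0.1039] mid [0.5902 0.0976 0.1018] ext [0.026  0.026  0.0108] 85
hub ztop 0.062 mean [0.5768 0.1815 0.0627] mid [0.5763 0.1821 0.0617] ext [0.0332 0.0353 0.0114] 134
disc ((178.96495056152344, 169.4296112060547), (102.73623657226562, 104.69993591308594), 65.37408447265625) [0.5753519  0.18203931 0.04      ]
ring ((115.9850082397461, 115.72238159179688), (165.53720092773438, 172.61376953125), 96.12543487548828) (167.06062602996826, 198.0277976989746) [0.49592265 0.21157771 0.042     ]
ring ((116.27804565429688, 113.74825286865234), (141.0855255126953, 147.7081298828125), 29.897024154663086) (167.0972557067871, 197.78103160858154) [0.49659866 0.21150111 0.042     ]
```

View pics/crop.png

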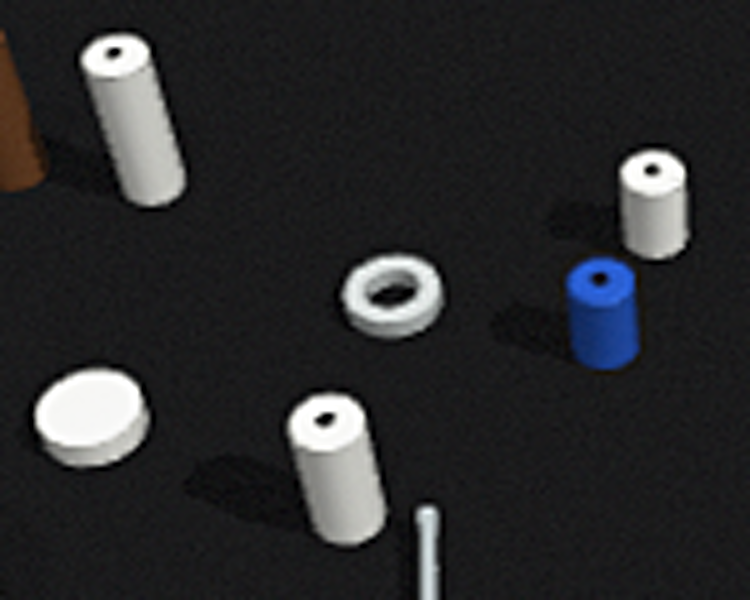

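The crop shows the medium white pillar at (335,470), beside the screwdriver tip at (428,510). The tall pillar is at (135,120), the short one at (655,205), and blue and brown are clearly distinct from all three.

The 0.066 m top identifies pillar_b at (0.6265,-0.2148). The seat is at (0.496,0.2115): 85 mm from the disc centre and 147-149 mm from the fixed pillars, which matches the description. I'll move above B with the closing line along world x, clear of the screwdriver.

The rows are not in the units I measure in: turns go in shares of 120 degrees. I convert before sending: -0.123 rad is -0.0587.

Request:
advance --motion "0.052,-0.0164,0,0,0,-0.0587,1;0.104,-0.0327,0,0,0,-0.1175,1;0.156,-0.049,0,0,0,-0.1762,1;0.208,-0.0654,0,0,0,-0.2349,1;0.26,-0.0818,0,0,0,-0.2936,1;0.311,-0.098,0,0,0,-0.3524,1;0.363,-0.1145,0,0,0,-0.4111,1;0.415,-0.131,0,0,0,-0.4698,1;0.467,-0.147,0,0,0,-0.5286,1;0.519,-0.1635,0,0,0,-0.5873,1"

```text
time_s: 1.35
eef_pos: [0.6276, -0.2136, 0.2308]
eef_rot: [-0.0, 0.706, 0.708, -0.0]
wrist_force: [0.2, -0.7, 0.4]
opening: 1.0
grasp_force: 0.0
```

```bash
python3 - <<'E'
from h import *
from scipy.spatial.transform import Rotation as R
o=get_obs(); im,d,p=cam("wrist"); P=pts(d,p)
cv2.imwrite("pics/w1.png",cv2.resize(im,(768,576)))
m=(P[...,2]>.055)&(P[...,2]<.075)&(im.min(2)>90)&(np.hypot(P[...,0]-.6265,P[...,1]+.215)<.035)
a=P[m]; print(m.sum(),a.mean(0),(a.max(0)+a.min(0))/2,np.ptp(a,0))
c=max(cv2.findContours(m.astype(np.uint8),0,1)[0],key=cv2.contourArea);e=cv2.fitEllipse(c);t=ray(e[0],p,.065);print(e,t)
M=R.from_quat(np.r_[o['eef_rot'][1:],o['eef_rot'][0]]).as_matrix();print(o['eef_pos'],M.round(3),"tool delta to B",M.T@(np.r_[t[:2],.026]-o['eef_pos']))
E
```

```text
404 [ 0.62618124 -0.21306445  0.06374287] [ 0.62597335 -0.21385526  0.06122415] [0.02637002 0.02683156 0.01072416]
((258.1595458984375, 173.80487060546875), (22.13942527770996, 22.858074188232422), 179.79962158203125) [ 0.62612838 -0.21274387  0.065     ]
[ 0.6275813  -0.21363721  0.23075766] [[-0.003  1.    -0.001]
 [ 1.     0.003  0.   ]
 [ 0.    -0.001 -1.   ]] tool delta to B [ 0.00084729 -0.00130952  0.20475883]
```

View pics/w1.png

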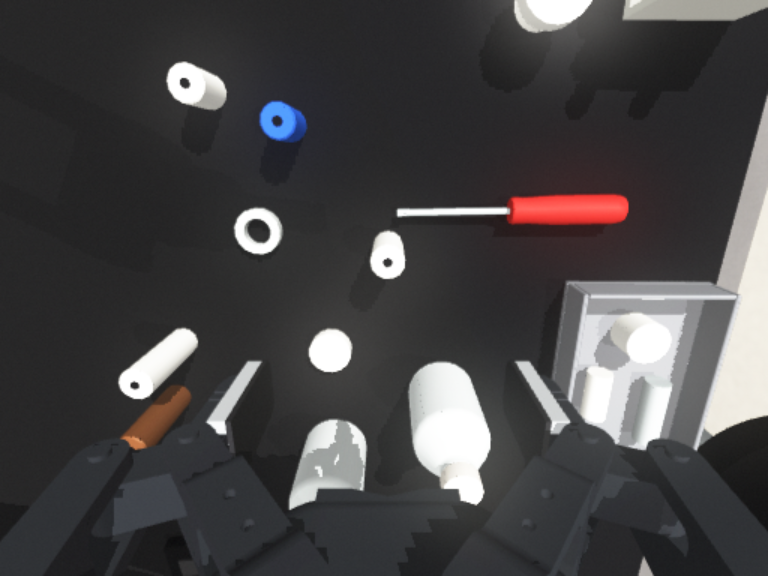

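The wrist view shows B's top at (388,260), the screwdriver tip at (398,212), and clear space on both sides of B along the finger line. The position agrees with the top view to within 2 mm, so I'll descend and grip.

Request:
advance --motion "0,-0.001,0.05,0,0,0,1;0,-0.001,0.1,0,0,0,1;0,-0.001,0.15,0,0,0,1;0,-0.001,0.19,0,0,0,1;0,-0.001,0.207,0,0,0,1;0,-0.001,0.207,0,0,0,1;0,-0.001,0.207,0,0,0,0;0,-0.001,0.207,0,0,0,0;0,-0.001,0.207,0,0,0,0;0,-0.001,0.207,0,0,0,0"

```text
time_s: 2.65
eef_pos: [0.6262, -0.2154, 0.0256]
eef_rot: [0.001, 0.707, 0.707, 0.0]
wrist_force: [-0.5, 0.1, 5.9]
opening: 0.314
grasp_force: 59.0
```

Request:
advance --motion "0,0,0,0,0,0,0;0,0,0,0,0,0,0;0,0,0,0,0,0,0;0,0,0,0,0,0,0"

```text
time_s: 3.15
eef_pos: [0.6263, -0.2154, 0.0256]
eef_rot: [0.001, 0.707, 0.707, 0.0]
wrist_force: [-0.8, 0.2, 6.8]
opening: 0.312
grasp_force: 59.0
```

The grip is firm. Next I'll lift, then carry it toward the seat.

Request:
advance --motion "0,0,-0.05,0,0,0,0;0,0,-0.1,0,0,0,0;0,0,-0.15,0,0,0,0;0.053,-0.016,-0.15,0,0,0,0;0.106,-0.032,-0.15,0,0,0,0;0.159,-0.049,-0.15,0,0,0,0;0.212,-0.065,-0.15,0,0,0,0;0.265,-0.081,-0.15,0,0,0,0;0.318,-0.097,-0.15,0,0,0,0;0.36,-0.11,-0.15,0,0,0,0"

```text
time_s: 4.4
eef_pos: [0.5147, 0.1471, 0.1742]
eef_rot: [-0.0, 0.707, 0.707, -0.0]
wrist_force: [-0.2, -0.6, -0.1]
opening: 0.313
grasp_force: 59.2
```

Request:
advance --motion "0.035,-0.01,0,0,0,0,0;0.067,-0.02,0,0,0,0,0;0.067,-0.02,0,0,0,0,0;0.067,-0.02,0,0,0,0,0"

```text
time_s: 4.9
eef_pos: [0.4959, 0.2118, 0.1742]
eef_rot: [0.0, 0.707, 0.707, -0.0]
wrist_force: [0.2, -0.3, -0.6]
opening: 0.31
grasp_force: 59.2
```

```bash
python3 - <<'E'
from h import *
o=get_obs()
im,d,p=cam("wrist"); cv2.imwrite("pics/w2.png",cv2.resize(im,(768,576))); print(p['cx'],p['cy'],p['fovy'],np.linalg.inv(np.array(p['view']))[:3,3])
np.savez("w2.npz",im=im,d=d,P=pts(d,p),view=p['view'])
im,d,p=cam("scene"); cv2.imwrite("pics/s2.png",cv2.resize(im[120:300,260:480],(770,600)))
print(o['eef_pos'],o['eef_rot'],o['opening'])
E
```

```text
258.4247806780118 190.33789249815035 71.3177112843012 [0.49479382 0.29241467 0.31581433]
[0.49592281 0.21179549 0.17419624] [ 1.44188143e-04  7.07310251e-01  7.06903218e-01 -1.67957340e-04] 0.30954673932834675
```

View pics/w2.png

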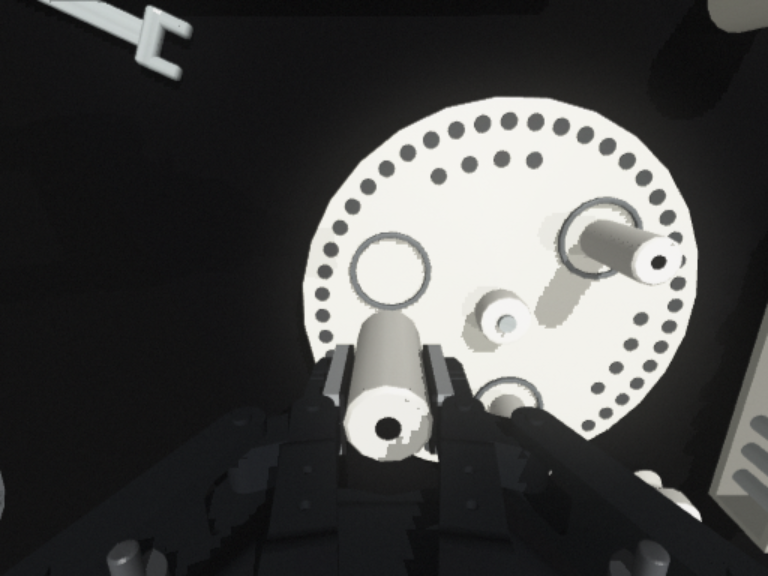

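View pics/s2.png

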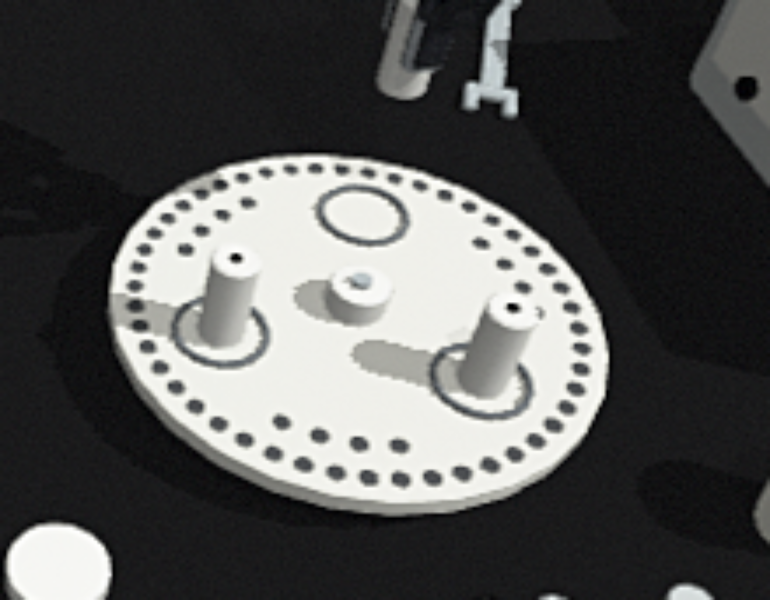

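The wrist view shows the pillar held upright, with its top at (388,424) and the empty ring at (390,270). The scene view shows the pillar hanging clear of everything. I'll measure both from the wrist picture.

```bash
python3 - <<'E'
from h import *
W=np.load("w2.npz"); im,d,P=W['im'],W['d'],W['P']; p=optics.camera_params("wrist"); p['view']=W['view']
g=cv2.cvtColor(im,cv2.COLOR_BGR2GRAY)
u0,v0=228,150; roi=cv2.resize(g[v0:210,u0:292],None,fx=6,fy=6,interpolation=cv2.INTER_CUBIC)
k=(roi<170).astype(np.uint8)
for c in cv2.findContours(k,cv2.RETR_CCOMP,1)[0]:
    if len(c)>5 and cv2.contourArea(c)>30000*.5:
        e=cv2.fitEllipse(c);px=((e[0][0]+.5)/6-.5+u0,(e[0][1]+.5)/6-.5+v0);print("ring",np.array(e[1])/6,px,ray(px,p,.042))
a=P[275:292,240:278].reshape(-1,3); a=a[abs(a[:,2]-np.median(a[:,2]))<.004]; zt=np.median(a[:,2]); print("top z",zt)
for zz in (zt,.2136):
  m=((abs(P[...,2]-zt)<.006)&(g>150)).astype(np.uint8); m[:255]=0;m[312:]=0;m[:,:225]=0;m[:,292:]=0
  c=max(cv2.findContours(m,0,1)[0],key=cv2.contourArea);e=cv2.minEnclosingCircle(c);print(e,ray(e[0],p,zz))
# lower part of held pillar: widths per row, from depth
m=(P[...,2]>.13)&(P[...,2]<.225)&(g>60); m[:, :225]=False;m[:,292:]=False; q=P[m&(np.arange(384)[:,None]<255)]
print("lowest z",np.percentile(q[:,2],[0,1,3,10])); 
for lo,hi in((.15,.165),(.165,.18),(.18,.195)):
  s=q[(q[:,2]>lo)&(q[:,2]<hi)]; print(lo,len(s),s[:,0].min(),s[:,0].max(),"ymax",np.percentile(s[:,1],99))
E
```

```text
ring [52.25717163 54.05475871] (259.6244761149089, 180.50334930419922) [0.4961506  0.21397429 0.042     ]
ring [43.86719259 45.73342896] (259.72251383463544, 180.55772399902344) [0.49625496 0.21391414 0.042     ]
top z 0.21281169855796725
((258.239990234375, 279.5), 29.509218215942383) [0.49473618 0.21614727 0.2128117 ]
((258.239990234375, 279.5), 29.509218215942383) [0.49473662 0.21673096 0.2136    ]
lowest z [0.14798694 0.1503928  0.15238126 0.15926527]
0.15 355 0.48107471846669986 0.5087294333742848 ymax 0.2271442800136753
0.165 479 0.4759660431999265 0.5133438136445491 ymax 0.22714470009347415
0.18 752 0.476218564018829 0.5131041332691115 ymax 0.22713855932816168
```

In the wrist camera's frame, the pillar axis is at about (0.495,0.213) and the ring centre at (0.496,0.214). The underside is at 0.1485, so I need about 0.108 m down.

Request:
advance --motion "0,0.001,0.05,0,0,0,0;0,0.001,0.085,0,0,0,0;0,0.001,0.1,0,0,0,0;0,0.001,0.105,0,0,0,0;0,0.001,0.107,0,0,0,0;0,0.001,0.107,0,0,0,0"

```text
time_s: 5.75
eef_pos: [0.4979, 0.2123, 0.0685]
eef_rot: [0.001, 0.707, 0.707, 0.001]
wrist_force: [-1.0, -0.3, -0.9]
opening: 0.315
grasp_force: 59.2
```

Request:
advance --motion "0,0,0.001,0,0,0,0;0,0,0.002,0,0,0,0;0,0,0.002,0,0,0,0"

```text
time_s: 6.12
eef_pos: [0.4972, 0.2123, 0.0656]
eef_rot: [0.0, 0.707, 0.707, 0.0]
wrist_force: [1.7, -0.4, 1.8]
opening: 0.311
grasp_force: 59.5
```

Request:
advance --motion "0,0,0.001,0,0,0,0;0,0,0.001,0,0,0,0"

```text
time_s: 6.38
eef_pos: [0.4973, 0.2123, 0.0656]
eef_rot: [0.0, 0.707, 0.707, 0.0]
wrist_force: [-3.5, -2.0, 9.7]
opening: 0.312
grasp_force: 60.5
```

The 10 N reading and the stop at z = 0.0656 show the pillar is on the disc. I'll open the fingers and retreat.

Request:
advance --motion "0,0,-0.001,0,0,0,0.4;0,0,-0.001,0,0,0,0.5;0,0,-0.001,0,0,0,0.75;0,0,-0.001,0,0,0,1;0,0,-0.001,0,0,0,1;0,0,-0.001,0,0,0,1;0,0,-0.02,0,0,0,1;0,0,-0.06,0,0,0,1;0,0,-0.11,0,0,0,1;0,0,-0.15,0,0,0,1"

```text
time_s: 7.62
eef_pos: [0.4972, 0.2122, 0.2164]
eef_rot: [0.0, 0.707, 0.707, 0.001]
wrist_force: [0.7, 0.7, 0.2]
opening: 1.004
grasp_force: 0.0
```

Request:
advance --motion "0,0,0,0,0,0,1;0,0,0,0,0,0,1;0,0,0,0,0,0,1"

```text
time_s: 8.0
eef_pos: [0.4959, 0.2119, 0.2126]
eef_rot: [-0.001, 0.707, 0.707, -0.001]
wrist_force: [0.7, -0.2, 0.8]
opening: 1.001
grasp_force: 0.0
```

```bash
python3 - <<'E'
from h import *
im,d,p=cam("wrist"); P=pts(d,p); cv2.imwrite("pics/w3.png",cv2.resize(im,(768,576)))
g=im.min(2)
m=(abs(P[...,2]-.105)<.006)&(np.hypot(P[...,0]-.496,P[...,1]-.213)<.03); a=P[m]
print("B top",m.sum(),np.median(a,0),(a.max(0)+a.min(0))/2,np.ptp(a,0))
im,d,p=cam("scene"); P=pts(d,p); 
for n,x,y,z in(("A",.4766,-.083,.045),("C",.4195,-.3138,.085),("B",.496,.2125,.105)):
    m=(abs(P[...,2]-z)<.005)&(np.hypot(P[...,0]-x,P[...,1]-y)<.035); a=P[m]; print(n,m.sum(),np.mean(a,0) if len(a) else "")
cv2.imwrite("pics/s3.png",cv2.resize(im,(800,600)))
E
```

```text
B top 603 [0.49612784 0.21430404 0.10403833] [0.49662017 0.21374572 0.102558  ] [0.02678943 0.02776206 0.00700383]
A 96 [ 0.47828125 -0.08253844  0.04414984]
C 91 [ 0.42115025 -0.31270937  0.08393691]
B 102 [0.49912752 0.2127213  0.10442862]
```

View pics/w3.png

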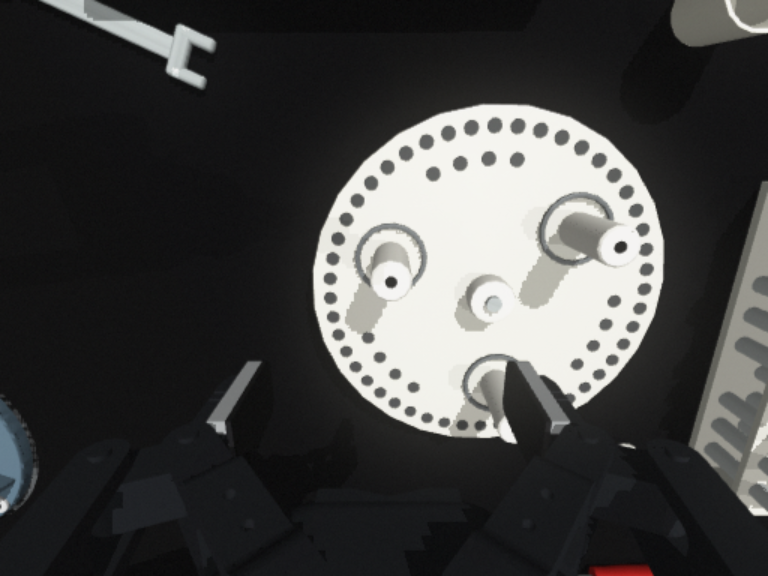

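View pics/s3.png

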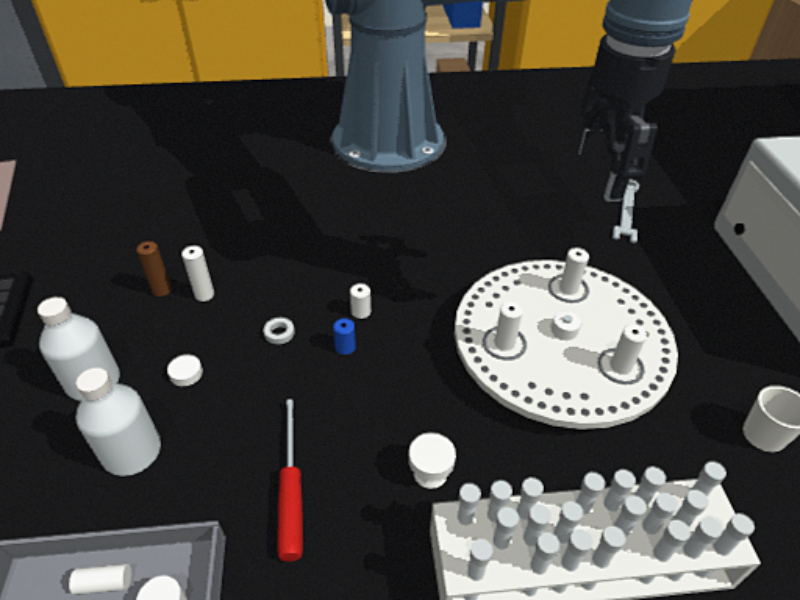

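The pillar stands centred in the ring (wrist view (390,265), scene view (573,272)) with its top at about 0.104. A (360,300) and C (198,273) have not moved, and the gripper is clear.

```bash
python3 -c "
from bench import workorder
print(workorder.hand_in())"
```

```text
the job is handed in; nothing more can be done
None
```

The 65 mm pillar (pillar_b) stands upright and centred in the empty seat ring, the other two loose pillars are where they began, and the job was handed in with the gripper clear, about 8 s into the 35 s limit; no verdict came back.

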